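# Find and mark the high spot of a polishing wheel

## Task

By its wooden knob, turn the black polishing wheel slowly counter-clockwise (seen from above) and feel for its one high spot: the place where the red sprung pointer drags hardest on the rim. Stop the wheel with the middle of the high spot at the pointer, then gently press the yellow marker button fully down to dot the rim there, and let go. Mark nowhere else, leave the wheel standing at its high spot, and do not disturb the jar, the white block or the mallet.

Things in the scene. Friction and masses are not known exactly. Their poses are not given: they have to be found in the camera images.
- stand: blue base plate 250 x 170 x 20 mm, fixed to the table. Origin: on its underside (table top) directly below the wheel's upright axle. Its +x axis runs from the axle to the pointer and the marker; z is up.
- wheel: black wheel 160 mm across lying flat on an upright axle, rim 40 to 64 mm above the table, aluminium hub disc 110 mm across with top at 70 mm, nut to 78 mm. Origin on the axle 40 mm up; x points from axle to knob and turns with the wheel. Turns either way without stops and stays where left; alone it takes 0.12 N m (3 N at the knob).
- knob_mid (a point): middle of the wooden turning knob, an upright round peg 20 mm across fixed to the wheel, 42 mm from the axle; wood from 76 to 116 mm above the table, thin steel stem below; this point is 96 mm up.
- rim_front (a point): a point on the rim's edge line, 80 mm from the axle at the knob's angle, 52 mm up, turning with the wheel. The rim has one smooth, symmetric high spot 2.5 mm proud, fading out 20 degrees either side of its middle, too slight to see. Its place relative to the knob differs each time; its middle reaches the pointer after 45 to 150 degrees of counter-clockwise turning.
- gauge: grey gauge block fixed to the stand beyond the rim (50 mm wide, 82 to 134 mm from the axle along the stand's +x, top 90 mm above the table); carries the red-tipped sprung pointer and the yellow marker button. Origin as the stand's, on the table below the axle.
- pointer_tip (a point): resting place of the red pointer tip, 80.5 mm from the axle on the stand's +x axis, 53 mm up. It touches the rim only at the high spot, pressing up to 13 N and adding up to 0.45 N m of drag (knob push rises to some 14 N). Drag rises, tops out some 4 degrees before the high spot's middle arrives, then falls off; half-drag points lie evenly about the middle to 2 degrees.
- marker (a joint): travel of the yellow marker button: 0 up, 0.006 m fully down; it springs back up. About 2 N starts it, 6 N holds it fully down.
- marker_top (a point): centre of the top of the yellow marker button (24 mm across, in a black collar 40 mm across), 104 mm from the axle; 112 mm above the table when up; pressed straight down.
- jar: glass jar with a steel lid, 72 mm across, 110 mm tall, loose; origin at the centre of its underside. Leave alone.
- block: white soldering block 100 x 70 x 30 mm, loose; origin at the centre of its underside. Leave alone.
- mallet: wooden mallet lying on the table, loose; origin on the handle. Leave alone.

How it is judged:
On the way, in this order (a step that is already met when the one before it is completed fails the run):
1. the wheel stands still with its high spot at the pointer (contact force between wheel and gauge above 11 N and angular speed of wheel below 0.03 rad/s), for 0.3 s.
2. the marker is pressed fully down there (contact force between wheel and gauge above 11 N and value of joint marker above 0.0045 m), for 0.05 s.
At the end, for the whole second after the job is handed in: the wheel stands still with the middle of its high spot within about 7 degrees (10 mm along the rim) of the pointer, so that the pointer presses on it with more than 11 N (13 N at the middle), and the marker button is released and back up (all of step 1 and value of joint marker below 0.001 m); the robot touches nothing.
It fails at once if the marker was pressed away from the high spot (value of joint marker above 0.003 m and not (contact force between wheel and gauge above 11 N)).
It fails at once if the wheel was spun fast (more than 2 rad/s) (angular speed of wheel above 2 rad/s).
It fails at once if the gauge or its marker was hit or pressed with more than 25 N (contact force between any of the fingers, the arm and gauge above 25 N).
It fails at once if the wheel or its knob was forced with more than 60 N (contact force between any of the fingers, the arm and wheel above 60 N).
It fails at once if the jar, block or mallet was moved more than 20 mm (distance of any of jar, block, mallet from where it was at the start of the episode above 0.02 m).
It also fails if it takes over 67 s, if anything falls off the work surface, if the arm or the gripper's body presses on something with over 40 N, if the wrist force passes 120 N, or if a joint passes its speed limit or range.

## Robot

A 6-joint arm with a two-finger parallel gripper is mounted at the origin on the work surface. World frame = base frame: x ahead of the robot, y to its left, z up, the work surface at z = 0. Lengths are in m, angles in rad, forces in N, time in s.
With the tool pointing down it reaches from about 0.35 to 0.975 m from the base axis. Payload 4.9 kg.
Tool frame: the origin (TCP) lies midway between the tips of the shut fingers; the grasp point (between the pads) lies 19 mm behind it; z points along the fingers, y is the line along which they close (so a half turn about z gives the same grasp; the last joint's range is limited). The gripper opens to 85 mm and grips with 20 to 120 N. Pads are 22 mm wide; open, the fingers measure 114 mm over their backs; the gripper's body (76 mm by 85 mm) begins 54 mm behind the grasp point. The pads swing forward as they close: fully open they stand 13 mm farther back than shut.
Start: joints at [-1.386, 0.053, 1.613, -0, 1.476, -0.119], TCP at [0.187, -0.596, 0.2] pointing down, gripper open.
Joint ranges: [-3.01, 3.01], [-1.01, 2.22], [0.06, 2.58], [-1.02, 4.17], [0.09, 2.62], [-3.14, 3.14]. Speed limits (rad/s): [2.57, 2.57, 3.14, 3.14, 3.14, 3.14].

## Interface

Orientations are given as a unit quaternion [w, x, y, z].
In Python, from plant import state, grab_frame, camera_info, job_done, spot_in, masks_of, pinpoint gives the robot as it stands.
- The arm moves only by the shell command python3 -m handwheel 'ROWS' [OPENING]. ROWS is JSON, a list that holds one entry, the list of rows, each a list of 6 numbers: the shift along the world's x, y, z in m, then the turn, a rotation vector about the world's x, y, z in degrees. In form: [[[tx, ty, tz, ax, ay, az], ...]]. A call has 1 to 20 rows; each row shifts and turns the commanded pose from where the row before left it; what a row does not reach is not made up. A row lasts 1/12 s, in which the tool goes at most 41.7 mm and 7.16 degrees, less where a joint would pass 70% of its speed; a pose out of reach is approached as far as the arm can. A call is refused whole if a number of a shift passes 0.0417 or a number of a turn 7.16, either way. A call with a gripper value outside its range is refused whole. OPENING is the opening, from 0 (shut) to 1 (fully open), set as the call begins (- or left out, the last holds). The fingers move at their own pace and stop on an object; the grip force is fixed at half the most. Time passes only in rows, so rows that do not move let the fingers close. It gives the time, the measured TCP pose, the force, the opening and the grip force at its end, in the units of the state.
- state(): the state, without advancing time (a new reading comes with each control period).
- grab_frame(name): name is "scene" or "top" or "wrist"; returns (picture, depth): 400x640x3 uint8, blue, green, red; 400x640 float32, m along the optical axis (not along the pixel's ray), 0 where there is no reading.
- camera_info(name): a dict with "fx", "fy", "cx", "cy" (pixels), "T" (4x4, takes a point from camera to world coordinates). Camera axes: x right, y up, looking along -z (the intrinsics and any distortion apply to the point x, -y, -z); pixel columns grow to the right and rows downward; lengths in m; the calibration is good to about 2 mm. A picture is of the moment at which its call begins: read the wrist's pose just before it. camera_info takes no time and is no camera call; for the wrist camera it gives the pose at the moment of the call.
- job_done(): hands the job in; it is judged then, once.
Trained networks look in the newest picture that a camera, given by its name, has taken for a name from the list of things; names that differ only in an ending like _2 or _b are one class to them, and where a whole thing is asked for, a point or a joint stands for the part that bears it (a point fixed in the world has none). Each returns a list of dicts, best first, with "conf" (0 to 1); they miss things now and then, are a little off and sometimes report something else, mostly with a low value. They report only what shows in the picture. A call takes as long as a camera call.
- spot_in(camera, thing): "box" ([left, top, width, height] in pixels, round what is visible of it).
- masks_of(camera, thing): "region" (400x640 bool, what is visible of it) and "box" ([left, top, width, height] in pixels, round what is visible of it).
- pinpoint(camera, thing): "position" ([column, row] in pixels: a listed point, or the origin of a listed thing).
The state is a dict: "time": time; "joint_pos": joint angles; "joint_vel": joint speeds; "joint_efforts": joint torques, N m; "tool_pos": TCP position; "tool_rot": TCP orientation; "contact_force": force on the tool from outside, world axes, zero at the start; "ft_torque": the same for the moment, N m; "gripper_width": opening from 0.0 (shut) to 1.0 (fully open); "grasp_force": force on a finger pad.
Only numpy, scipy, OpenCV 4.12 (cv2) and the standard library are available. Lean on these libraries where they do the work, as an engineer would, in place of code of your own. Each camera call takes 0.05 s, during which the arm holds its last target. There are 200 camera calls.

## Working session

There is one attempt and no reset: what is moved stays moved. The work goes in short steps, Python scripts to look and compute and a shell command to move; the robot and the scene stay as the last step left them, time stands still between calls to the robot, and variables do not carry over. Pictures are saved under pics/ and viewed, at most 10 in all, crops included, and the job is handed in when it is done.

```bash
mkdir -p pics; cat > h.py <<'E'
import numpy as np, cv2
from plant import *
def world(cam,px,z=None,depth=None,ci=None):
    ci=ci or camera_info(cam); T=np.array(ci["T"]); u,v=px
    d=np.array([(u-ci["cx"])/ci["fx"],-(v-ci["cy"])/ci["fy"],-1.0])
    r=T[:3,:3]@d; o=T[:3,3]
    s=(z-o[2])/r[2] if z is not None else depth
    return o+s*r
E
python3 - <<'E'
from h import *
print(state()["tool_pos"],state()["tool_rot"])
for cam in("top","scene"):
    im,d=grab_frame(cam); cv2.imwrite(f"pics/{cam}0.png",im)
    print(cam,np.round(camera_info(cam)["T"],3).tolist())
    for n,z in(("stand",0),("wheel",.04),("knob_mid",.096),("rim_front",.052),("pointer_tip",.053),("marker_top",.112),("jar",0),("block",0),("mallet",0.015)):
        r=pinpoint(cam,n)
        for q in r[:2]: print(n,round(q["conf"],2),np.round(q["position"],1),np.round(world(cam,q["position"],z),4))
E
```

```text
[ 0.18684796 -0.59570248  0.19834412] [-1.02813730e-03  9.88484242e-01  1.51320340e-01 -3.01954761e-05]
top [[0.027, 0.991, -0.131, 0.413], [-1.0, 0.027, 0.0, 0.05], [0.004, 0.131, 0.991, 1.26], [0.0, 0.0, 0.0, 1.0]]
stand 0.9 [362.2 208.7] [ 0.5508 -0.0611  0.    ]
wheel 0.98 [363.  205.9] [ 0.5534 -0.0594  0.04  ]
wheel 0.67 [366.6 163.9] [ 0.6594 -0.0668  0.04  ]
rim_front 0.69 [370.8 173.9] [ 0.6321 -0.0764  0.052 ]
pointer_tip 0.55 [361.7 172. ] [ 0.6361 -0.0537  0.053 ]
marker_top 0.64 [364.3 162.6] [ 0.6478 -0.0544  0.112 ]
marker_top 0.61 [360.3 212. ] [ 0.5307 -0.0469  0.112 ]
jar 0.96 [275.8 180.7] [0.6171 0.1621 0.    ]
block 0.84 [285.8 243.7] [0.4566 0.1306 0.    ]
mallet 0.57 [442.1 195.6] [ 0.5881 -0.2615  0.015 ]
scene [[-0.756, -0.486, 0.439, 1.064], [0.654, -0.556, 0.512, 0.659], [-0.005, 0.675, 0.738, 0.958], [0.0, 0.0, 0.0, 1.0]]
stand 0.89 [290.8 191.8] [ 0.543  -0.0612  0.    ]
stand 0.48 [257.5 183.8] [ 0.5939 -0.1459  0.    ]
wheel 0.94 [288.1 183. ] [ 0.5501 -0.0609  0.04  ]
knob_mid 0.62 [272. 175.] [ 0.5948 -0.0661  0.096 ]
rim_front 0.63 [261.3 191. ] [ 0.6273 -0.0747  0.052 ]
pointer_tip 0.68 [267.2 193.9] [ 0.6223 -0.0557  0.053 ]
pointer_tip 0.65 [235.5 160.1] [ 0.6123 -0.2149  0.053 ]
marker_top 0.45 [258.8 183. ] [ 0.6449 -0.052   0.112 ]
marker_top 0.35 [325.5 252. ] [0.6585 0.2113 0.112 ]
jar 0.82 [324.6 256.3] [0.6149 0.1602 0.    ]
block 0.62 [357.7 220. ] [0.4745 0.1311 0.    ]
mallet 0.97 [233.1 162.3] [ 0.6037 -0.2485  0.015 ]
mallet 0.2 [258.3 185.2] [ 0.6028 -0.1276  0.015 ]
```

```bash
python3 - <<'E'
import cv2
a=cv2.imread("pics/top0.png")[120:280,240:480]; b=cv2.imread("pics/scene0.png")[120:280,180:420]
cv2.imwrite("pics/c0.png",cv2.resize(cv2.vconcat([a,b])[:, :],None,fx=1.85,fy=1.85,interpolation=cv2.INTER_CUBIC))
E
```

```text
(no output)
```

View pics/c0.png

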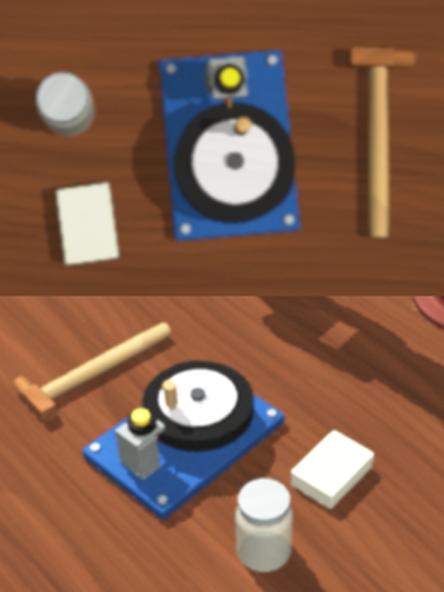

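The stand's +x points nearly along world +x. The gauge and yellow button are at the top-view crop's (230,78), the axle at (235,160), and the knob at (243,125), just clockwise of the gauge line. I'll move above it and refine with the wrist camera.

```bash
python3 -m handwheel '[[[0.018,0.0268,0.0025,0,0,-1.6],[0.018,0.0268,0.0025,0,0,-1.6],[0.018,0.0268,0.0025,0,0,-1.6],[0.018,0.0268,0.0025,0,0,-1.6],[0.018,0.0268,0.0025,0,0,-1.6],[0.018,0.0268,0.0025,0,0,-1.6],[0.018,0.0268,0.0025,0,0,-1.6],[0.018,0.0268,0.0025,0,0,-1.6],[0.018,0.0268,0.0025,0,0,-1.6],[0.018,0.0268,0.0025,0,0,-1.6],[0.018,0.0268,0.0025,0,0,-1.6],[0.018,0.0268,0.0025,0,0,-1.6],[0.018,0.0268,0.0025,0,0,-1.6],[0.018,0.0268,0.0025,0,0,-1.6],[0.018,0.0268,0.0025,0,0,-1.6],[0.018,0.0268,0.0025,0,0,-1.6],[0.018,0.0268,0.0025,0,0,-1.6],[0.018,0.0268,0.0025,0,0,-1.6],[0.018,0.0268,0.0025,0,0,-1.6],[0.018,0.0268,0.0025,0,0,-1.6]]]' 0.38
python3 -m handwheel '[[[0,0,0,0,0,0],[0,0,0,0,0,0]]]'
python3 - <<'E'
from h import *
s=state();print(s["tool_pos"],s["tool_rot"],s["contact_force"],s["gripper_width"])
ci=camera_info("wrist"); im,d=grab_frame("wrist"); cv2.imwrite("pics/w1.png",im)
print(np.round(ci["T"],3).tolist())
for n,z in(("wheel",.04),("knob_mid",.096),("rim_front",.052),("pointer_tip",.053),("marker_top",.112)):
    for q in pinpoint("wrist",n)[:2]: print(n,round(q["conf"],2),np.round(q["position"],1),np.round(world("wrist",q["position"],z,ci=ci),4))
E
```

```text
time: 2.67
tool_pos: [0.5477, -0.0588, 0.2499]
tool_rot: [0.0, 0.992, -0.128, 0.0]
contact_force: [0.9, -1.1, 0.4]
gripper_width: 0.383
grasp_force: 0.0
time: 2.83
tool_pos: [0.5475, -0.0591, 0.2497]
tool_rot: [0.0, 0.992, -0.125, -0.0]
contact_force: [-0.1, -0.3, -0.0]
gripper_width: 0.378
grasp_force: 0.0
[ 0.54746564 -0.05911574  0.24970151] [ 1.47843520e-04  9.92094266e-01 -1.25494799e-01 -2.84346498e-05] [-0.0779552  -0.28449049 -0.03284157] 0.37836787901858027
[[-0.249, 0.927, 0.28, 0.618], [-0.968, -0.239, -0.071, -0.078], [0.001, -0.289, 0.957, 0.425], [0.0, 0.0, 0.0, 1.0]]
wheel 0.82 [330.3 162.8] [ 0.5471 -0.0676  0.04  ]
knob_mid 0.96 [326.7 127.1] [ 0.591 -0.074  0.096]
rim_front 0.7 [318.   88.4] [ 0.6274 -0.0745  0.052 ]
pointer_tip 0.87 [302.1  94.9] [ 0.6253 -0.057   0.053 ]
pointer_tip 0.74 [291.1  64.1] [ 0.6565 -0.0542  0.053 ]
marker_top 0.9 [293.3  62.3] [ 0.6513 -0.0601  0.112 ]
```

View pics/w1.png

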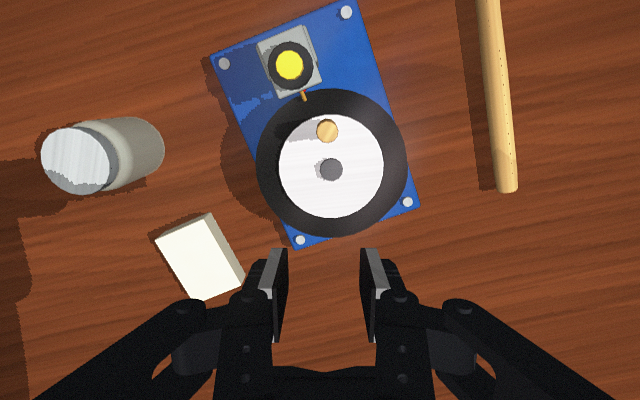

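The wrist view shows the knob top at (327,131), the hub disc centred near (331,166), the yellow button at (289,65) and the pointer at (303,95), with nothing in the way. I'll get precise positions from segmentation in this picture.

```bash
python3 - <<'E'
from h import *
s=state();ci=camera_info("wrist"); im=cv2.imread("pics/w1.png"); hsv=cv2.cvtColor(im,cv2.COLOR_BGR2HSV)
def big(m,roi):
    k=np.zeros(m.shape,np.uint8); x0,y0,x1,y1=roi; k[y0:y1,x0:x1]=m[y0:y1,x0:x1]
    n,l,st,c=cv2.connectedComponentsWithStats(k); i=1+np.argmax(st[1:,4]); 
    h=cv2.convexHull(np.argwhere(l==i)[:,::-1].astype(np.int32)); return cv2.fitEllipse(h),st[i]
y=big(cv2.inRange(hsv,(24,150,120),(35,255,255)),(260,30,330,95))
k=big(cv2.inRange(hsv,(8,70,120),(23,255,255)),(305,110,350,150))
hb=big(cv2.inRange(hsv,(0,0,150),(180,60,255)),(260,95,400,230))
B=world("wrist",y[0][0],.112,ci=ci);K=world("wrist",k[0][0],.116,ci=ci);H=world("wrist",hb[0][0],.070,ci=ci)
print(y,k,hb); print("btn",B,"knob",K,"hub",H)
print("r btn",np.hypot(*(B-H)[:2]),"r knob",np.hypot(*(K-H)[:2]),"stand yaw",np.degrees(np.arctan2(*(B-H)[1::-1])),"knob ang",np.degrees(np.arctan2(*(K-H)[1::-1])))
E
```

```text
(((288.9278869628906, 64.37895965576172), (26.187801361083984, 29.121488571166992), 171.02096557617188), array([276,  50,  27,  30, 604], dtype=int32)) (((326.838623046875, 130.82464599609375), (20.994457244873047, 22.915071487426758), 17.661251068115234), array([316, 119,  22,  24, 378], dtype=int32)) (((330.8179931640625, 165.7967071533203), (103.16780090332031, 104.92859649658203), 69.48976135253906), array([ 279,  115,  105,  103, 7696], dtype=int32))
btn [ 0.64975823 -0.05871106  0.112     ] knob [ 0.58847593 -0.07588406  0.116     ] hub [ 0.54848994 -0.07027325  0.07      ]
r btn 0.1019262062124166 r knob 0.04037772370660127 stand yaw 6.513475264507238 knob ang -7.987555304760139
```

```bash
python3 - <<'E'
from h import *
for cam,roiY,roiK,roiH,roiW in(("top",(350,150,380,172),(362,178,382,196),(335,178,400,240),0),("scene",(245,170,275,192),(262,160,285,182),(255,155,320,200),0)):
    ci=camera_info(cam); im=cv2.imread(f"pics/{cam}0.png"); hsv=cv2.cvtColor(im,cv2.COLOR_BGR2HSV)
    print(cam,{k:ci[k] for k in ci if k!="T"})
    def big(m,roi):
        k=np.zeros(m.shape,np.uint8); x0,y0,x1,y1=roi; k[y0:y1,x0:x1]=m[y0:y1,x0:x1]
        n,l,st,c=cv2.connectedComponentsWithStats(k); i=1+np.argmax(st[1:,4])
        h=cv2.convexHull(np.argwhere(l==i)[:,::-1].astype(np.int32)); return cv2.fitEllipse(h),st[i]
    for n,lo,hi,roi,z in(("btn",(22,130,100),(36,255,255),roiY,.112),("knob",(8,60,120),(23,255,255),roiK,.116),("hub",(0,0,140),(180,70,255),roiH,.07)):
        e,st=big(cv2.inRange(hsv,lo,hi),roi); print(n,np.round(e[0],1),np.round(e[1],1),st,np.round(world(cam,e[0],z),4))
w=camera_info("wrist");print({k:w[k] for k in w if k!="T"})
E
```

```text
top {'fx': 496.4850682999388, 'fy': 496.4850682999388, 'cx': 318.9990520530834, 'cy': 196.56412866818764}
btn [364.  161.3] [11.1 11.4] [359 156  11  12 105] [ 0.6508 -0.0536  0.112 ]
knob [371.2 187.4] [8.8 9.3] [367 183  10  10  65] [ 0.5886 -0.0709  0.116 ]
hub [366.7 207.2] [44.8 46. ] [ 344  185   46   45 1520] [ 0.5471 -0.0656  0.07  ]
scene {'fx': 475.7047144952464, 'fy': 475.7047144952464, 'cx': 317.23872407638544, 'cy': 194.39828209378848}
btn [255.6 184.9] [10.3 11. ] [250 181  12  10  57] [ 0.6546 -0.0518  0.112 ]
knob [271.3 172.3] [ 8.1 15.4] [267 165   8  16  75] [ 0.6011 -0.0581  0.116 ]
hub [286.4 174.3] [30.8 42.6] [265 159  43  31 943] [ 0.5506 -0.065   0.07  ]
{'fx': 345.6947598199286, 'fy': 345.6947598199286, 'cx': 323.42757463577334, 'cy': 201.22821444259748}
```

```bash
python3 -m handwheel '[[[0.007,-0.0024,-0.019,0,0,1.1],[0.007,-0.0024,-0.019,0,0,1.1],[0.007,-0.0024,-0.019,0,0,1.1],[0.007,-0.0024,-0.019,0,0,1.1],[0.007,-0.0024,-0.019,0,0,1.1],[0.0065,-0.0024,-0.019,0,0,1.1],[0,0,0,0,0,0],[0,0,0,0,0,0]]]' 0.42
python3 - <<'E'
from h import *
s=state();ci=camera_info("wrist"); im,d=grab_frame("wrist"); cv2.imwrite("pics/w2.png",im)
hsv=cv2.cvtColor(im,cv2.COLOR_BGR2HSV)
def big(m,roi):
    k=np.zeros(m.shape,np.uint8); x0,y0,x1,y1=roi; k[y0:y1,x0:x1]=m[y0:y1,x0:x1]
    n,l,st,c=cv2.connectedComponentsWithStats(k); i=1+np.argmax(st[1:,4])
    h=cv2.convexHull(np.argwhere(l==i)[:,::-1].astype(np.int32)); return cv2.fitEllipse(h),st[i]
for n,lo,hi,z in(("btn",(24,130,100),(35,255,255),.112),("knob",(8,70,120),(23,255,255),.116)):
    q=pinpoint("wrist","marker_top" if n=="btn" else "knob_mid")[0]["position"]; x,y=map(int,q); print(n,q)
    e,st=big(cv2.inRange(hsv,lo,hi),(max(x-45,0),max(y-45,0),x+45,y+45)); print(e,st,np.round(world("wrist",e[0],z,ci=ci),4))
print(s["tool_pos"])
E
```

```text
time: 3.8
tool_pos: [0.5873, -0.0752, 0.1344]
tool_rot: [-0.0, 0.998, -0.071, -0.002]
contact_force: [0.2, -0.5, 0.8]
gripper_width: 0.419
grasp_force: 0.0
btn [276.3, 119.8]
((272.6533203125, 120.1279525756836), (40.60566329956055, 42.1214485168457), 150.28182983398438) [ 253  100   41   42 1330] [ 0.651  -0.0559  0.112 ]
knob [319.3, 211.8]
((319.44049072265625, 213.73826599121094), (33.63391876220703, 45.97343826293945), 179.65695190429688) [304 192  32  45 898] [ 0.594 -0.074  0.116]
[ 0.58731286 -0.07520256  0.13441421]
```

View pics/w2.png

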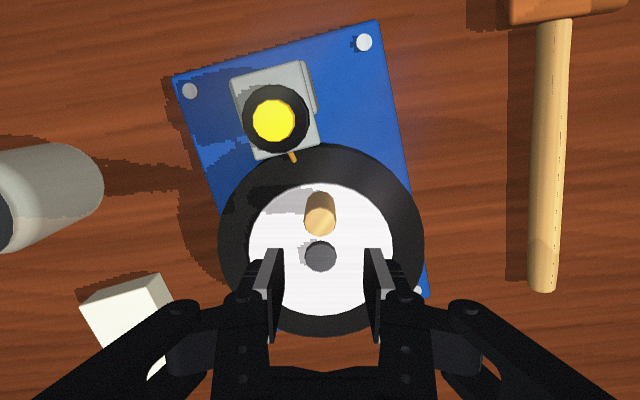

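The knob top is at (319,221), centred between the fingers (pads at columns 278 and 366). The button at (272,120) is well clear. Next I'll descend to straddle the knob loosely, without gripping it, to stay under the 60 N limit.

```bash
python3 -m handwheel '[[[0.001,0.0005,-0.009,0,0,0],[0.001,0.0005,-0.009,0,0,0],[0,0,-0.009,0,0,0],[0,0,-0.009,0,0,0],[0,0,-0.010,0,0,0],[0,0,0,0,0,0]]]'
python3 -m handwheel '[[[0,0,0,0,0,0],[0,0,0,0,0,0],[0,0,0,0,0,0]]]' 0.3
python3 - <<'E'
import numpy as np
from h import *
s=state();p=s["tool_pos"];print(p,np.degrees(2*np.arctan2(s["tool_rot"][2],s["tool_rot"][1])))
c=np.array([.548,-.0685]);print(np.hypot(*(p[:2]-c)),np.degrees(np.arctan2(*(p[:2]-c)[::-1])))
# rows of 2 deg about the axle, starting at angle -8
for a in range(-8,180,10):
    f=lambda t:np.array([np.cos(np.radians(t)),np.sin(np.radians(t))])*.042
    print(a,[ (np.round((f(a+10)-f(a))/5*1000,2)).tolist()])
E
```

```text
time: 4.45
tool_pos: [0.5883, -0.0732, 0.086]
tool_rot: [-0.0, 0.998, -0.07, -0.003]
contact_force: [-0.7, 0.4, -0.3]
gripper_width: 0.419
grasp_force: 0.0
time: 4.7
tool_pos: [0.591, -0.0739, 0.0902]
tool_rot: [0.0, 0.998, -0.07, 0.001]
contact_force: [-0.2, -0.8, 0.8]
gripper_width: 0.3
grasp_force: 0.0
[ 0.59097207 -0.07386278  0.0902332 ] -7.992600618625572
0.04330540862688884 -7.113560081455837
-8 [[0.08, 1.46]]
2 [[-0.18, 1.45]]
12 [[-0.43, 1.4]]
22 [[-0.66, 1.3]]
32 [[-0.88, 1.17]]
42 [[-1.07, 1.0]]
52 [[-1.23, 0.8]]
62 [[-1.35, 0.57]]
72 [[-1.43, 0.33]]
82 [[-1.46, 0.08]]
92 [[-1.45, -0.18]]
102 [[-1.4, -0.43]]
112 [[-1.3, -0.66]]
122 [[-1.17, -0.88]]
132 [[-1.0, -1.07]]
142 [[-0.8, -1.23]]
152 [[-0.57, -1.35]]
162 [[-0.33, -1.43]]
172 [[-0.08, -1.46]]
```

```bash
H="python3 -m handwheel"; (
$H '[[[0.00008,0.00146,0,0,0,2],[0.00008,0.00146,0,0,0,2],[0.00008,0.00146,0,0,0,2],[0.00008,0.00146,0,0,0,2],[0.00008,0.00146,0,0,0,2]]]'
$H '[[[-0.00018,0.00145,0,0,0,2],[-0.00018,0.00145,0,0,0,2],[-0.00018,0.00145,0,0,0,2],[-0.00018,0.00145,0,0,0,2],[-0.00018,0.00145,0,0,0,2]]]'
$H '[[[-0.00043,0.0014,0,0,0,2],[-0.00043,0.0014,0,0,0,2]]]'
$H '[[[-0.00043,0.0014,0,0,0,2],[-0.00043,0.0014,0,0,0,2],[-0.00043,0.0014,0,0,0,2]]]'
$H '[[[-0.00066,0.0013,0,0,0,2],[-0.00066,0.0013,0,0,0,2]]]'
$H '[[[-0.00066,0.0013,0,0,0,2],[-0.00066,0.0013,0,0,0,2],[-0.00066,0.0013,0,0,0,2]]]'
) | grep -E 'time|tool_pos|contact' | paste - - -
python3 -c "
from h import *
s=state();print(np.degrees(2*np.arctan2(s['tool_rot'][2],s['tool_rot'][1])),s['tool_pos'])"
```

```text
time: 5.12	tool_pos: [0.5915, -0.0665, 0.0905]	contact_force: [-0.0, 0.3, 0.5]
time: 5.53	tool_pos: [0.5905, -0.0593, 0.0905]	contact_force: [0.4, -0.0, 0.3]
time: 5.7	tool_pos: [0.5897, -0.0565, 0.0905]	contact_force: [-0.6, 0.3, 0.4]
time: 5.95	tool_pos: [0.5884, -0.0523, 0.0905]	contact_force: [0.4, 0.4, -0.3]
time: 6.12	tool_pos: [0.587, -0.0497, 0.0905]	contact_force: [-0.5, -0.1, 0.2]
time: 6.37	tool_pos: [0.585, -0.0458, 0.0905]	contact_force: [0.5, 0.8, 0.2]
32.107787810914374 [ 0.58504105 -0.04576167  0.09048083]
```

```bash
python3 - <<'E'
from h import *
im,d=grab_frame("wrist"); s_,_=grab_frame("scene")
cv2.imwrite("pics/w3.png",cv2.vconcat([im[100:400],cv2.resize(s_[110:220,200:400],(545,300))[:, :] if 0 else cv2.copyMakeBorder(cv2.resize(s_[110:220,190:400],(573,300)),0,0,0,67,cv2.BORDER_CONSTANT)]))
E
```

```text
(no output)
```

View pics/w3.png

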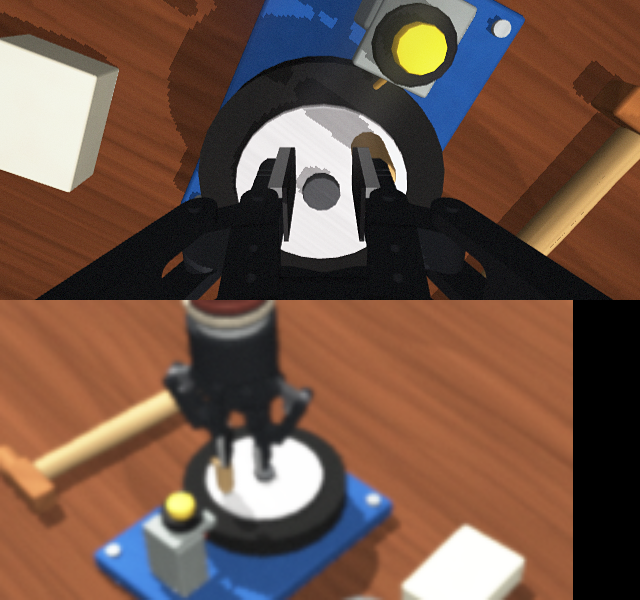

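```bash
python3 - <<'E'
from h import *
s=state();ci=camera_info("wrist");T=np.array(ci["T"])
def proj(P):
    q=T[:3,:3].T@(np.array(P)-T[:3,3]); return np.round([ci["cx"]+ci["fx"]*q[0]/-q[2],ci["cy"]-ci["fy"]*q[1]/-q[2]],1)
p=np.array(s["tool_pos"]);print("tcp",p,proj(p))
for n,P in(("knob top",[.5896,-.0743,.116]),("knob bot",[.5896,-.0743,.076]),("btn",[.651,-.057,.112]),("nut",[.548,-.0685,.078])): print(n,proj(P))
for n in("knob_mid","marker_top","wheel"):
    for q in pinpoint("wrist",n)[:1]: print(n,q,world("wrist",q["position"],{"k":.096,"m":.112,"w":.04}[n[0]]))
im,d=grab_frame("scene")
for q in pinpoint("scene","knob_mid")[:2]: print(q,world("scene",q["position"],.096))
for q in masks_of("wrist","knob_mid")[:1]: print(q["box"],q["conf"])
E
```

```text
tcp [ 0.58499546 -0.04568235  0.09042236] [323.8 235.8]
knob top [378.9 277.5]
knob bot [368.5 244. ]
btn [423.9 150.3]
nut [323.4 293.4]
knob_mid {'position': [371.4, 258.2], 'conf': 0.7} [ 0.58949623 -0.073261    0.096     ]
marker_top {'position': [425.5, 149.6], 'conf': 0.79} [ 0.65154477 -0.05756281  0.112     ]
wheel {'position': [322.1, 264.7], 'conf': 0.87} [ 0.54756027 -0.06770074  0.04      ]
{'position': [271.2, 175.0], 'conf': 0.57} [ 0.59635419 -0.06747999  0.096     ]
[201.0, 155.6, 242.2, 216.9] 0.91
```

```bash
python3 - <<'E'
from h import *
im,d=grab_frame("wrist"); s=state(); p=np.array(s["tool_pos"]); print(p,s["gripper_width"])
for u,v in((280,251),(285,255),(292,255),(280,290),(290,330),(357,251),(365,251),(372,260),(365,290),(355,330),(375,240),(385,250),(392,262),(395,275),(320,290)):
    P=world("wrist",(u,v),depth=d[v,u]); q=P-p; a=np.radians(32); print((u,v),im[v,u],round(float(d[v,u]),3),"world",np.round(P,4),"tool x,tang",np.round([q[0]*np.cos(a)+q[1]*np.sin(a),-q[0]*np.sin(a)+q[1]*np.cos(a)],4))
E
```

```text
[ 0.5846001  -0.04579275  0.08968911] 0.2991696334863755
(280, 251) [94 92 93] 0.148 world [ 0.5829 -0.0247  0.1301] tool x,tang [0.0097 0.0188]
(285, 255) [86 88 87] 0.143 world [ 0.5849 -0.0267  0.1352] tool x,tang [0.0103 0.0161]
(292, 255) [29 27 29] 0.143 world [ 0.5863 -0.0292  0.1351] tool x,tang [0.0103 0.0132]
(280, 290) [145 149 146] 0.119 world [ 0.5842 -0.0281  0.1601] tool x,tang [0.009  0.0152]
(290, 330) [223 219 228] 0.229 world [ 0.5093 -0.0664  0.0712] tool x,tang [-0.0748  0.0224]
(357, 251) [39 40 42] 0.147 world [ 0.6006 -0.0524  0.1308] tool x,tang [ 0.0101 -0.0141]
(365, 251) [87 87 87] 0.148 world [ 0.6021 -0.0556  0.13  ] tool x,tang [ 0.0097 -0.0176]
(372, 260) [54 50 51] 0.147 world [ 0.6008 -0.0599  0.1316] tool x,tang [ 0.0062 -0.0205]
(365, 290) [39 36 39] 0.119 world [ 0.5999 -0.0528  0.1605] tool x,tang [ 0.0093 -0.0141]
(355, 330) [235 236 238] 0.228 world [ 0.5325 -0.1025  0.0719] tool x,tang [-0.0742 -0.0205]
(375, 240) [53 76 93] 0.186 world [ 0.5983 -0.0698  0.093 ] tool x,tang [-0.0011 -0.0276]
(385, 250) [45 71 90] 0.179 world [ 0.5986 -0.0745  0.1009] tool x,tang [-0.0033 -0.0318]
(392, 262) [ 54  81 103] 0.172 world [ 0.5976 -0.0776  0.1096] tool x,tang [-0.0058 -0.0339]
(395, 275) [128 199 240] 0.166 world [ 0.5951 -0.0794  0.117 ] tool x,tang [-0.0089 -0.0341]
(320, 290) [101  96  97] 0.211 world [ 0.5492 -0.0652  0.0786] tool x,tang [-0.0403  0.0023]
```

The depth image shows the real fingertips at about z 0.13, roughly 38 mm above the reported TCP, so they passed over the knob and the wheel hasn't moved. I'll go back over the knob and descend further while watching the force.

```bash
H="python3 -m handwheel"; (
$H '[[[0.0009,-0.0048,0,0,0,-6.6],[0.0009,-0.0048,0,0,0,-6.6],[0.0009,-0.0048,0,0,0,-6.6],[0.0009,-0.0048,0,0,0,-6.6],[0.0009,-0.0048,0,0,0,-6.6],[0.0009,-0.0046,0,0,0,-6.6],[0,0,0,0,0,0]]]' 0.42
$H '[[[0,0,-0.005,0,0,0],[0,0,-0.005,0,0,0],[0,0,-0.003,0,0,0]]]'
$H '[[[0,0,-0.003,0,0,0],[0,0,-0.003,0,0,0]]]'
) | grep -E 'time|tool_pos|contact' | paste - - -
python3 - <<'E'
from h import *
im,d=grab_frame("wrist"); cv2.imwrite("pics/w4.png",im)
for v in range(225,262,4):
    print(v,[ (u,round(float(world("wrist",(u,v),depth=d[v,u])[2]),3)) for u in (275,283,360,368)])
E
```

```text
time: 7.4	tool_pos: [0.5901, -0.075, 0.0896]	contact_force: [0.4, -0.1, -0.2]
time: 7.65	tool_pos: [0.5893, -0.0739, 0.0754]	contact_force: [0.6, 1.0, -0.0]
time: 7.82	tool_pos: [0.5896, -0.074, 0.0699]	contact_force: [-0.5, 0.3, -0.5]
225 [(275, 0.069), (283, 0.07), (360, 0.071), (368, 0.067)]
229 [(275, 0.071), (283, 0.072), (360, 0.072), (368, 0.07)]
233 [(275, 0.071), (283, 0.07), (360, 0.07), (368, 0.07)]
237 [(275, 0.071), (283, 0.07), (360, 0.071), (368, 0.071)]
241 [(275, 0.072), (283, 0.071), (360, 0.071), (368, 0.072)]
245 [(275, 0.071), (283, 0.071), (360, 0.072), (368, 0.071)]
249 [(275, 0.108), (283, 0.071), (360, 0.071), (368, 0.109)]
253 [(275, 0.112), (283, 0.105), (360, 0.071), (368, 0.113)]
257 [(275, 0.116), (283, 0.106), (360, 0.071), (368, 0.116)]
261 [(275, 0.12), (283, 0.106), (360, 0.071), (368, 0.118)]
```

View pics/w4.png

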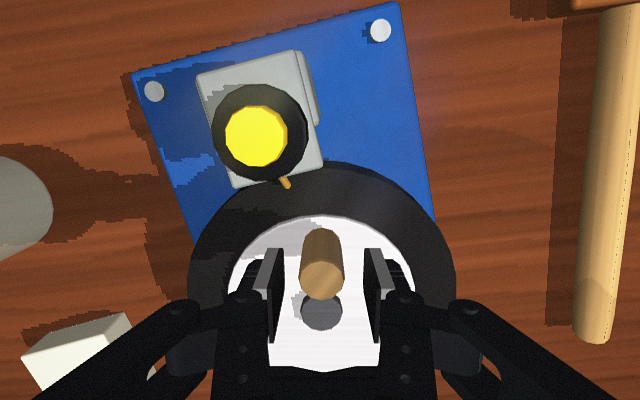

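Confirmed: the tips are at z 0.106 with TCP z 0.070, and the knob (top at 321,282) sits centred between the pads. I'll descend 16 mm more, then sweep counter-clockwise.

```bash
H="python3 -m handwheel"; (
$H '[[[0,0,-0.005,0,0,0],[0,0,-0.005,0,0,0],[0,0,-0.006,0,0,0]]]'
$H '[[[0,0,0,0,0,0],[0,0,0,0,0,0]]]' 0.3
$H '[[[0.00008,0.00146,0,0,0,2],[0.00008,0.00146,0,0,0,2],[0.00008,0.00146,0,0,0,2],[0.00008,0.00146,0,0,0,2],[0.00008,0.00146,0,0,0,2]]]'
$H '[[[-0.00018,0.00145,0,0,0,2],[-0.00018,0.00145,0,0,0,2],[-0.00018,0.00145,0,0,0,2],[-0.00018,0.00145,0,0,0,2],[-0.00018,0.00145,0,0,0,2]]]'
$H '[[[-0.00043,0.0014,0,0,0,2],[-0.00043,0.0014,0,0,0,2]]]'
$H '[[[-0.00043,0.0014,0,0,0,2],[-0.00043,0.0014,0,0,0,2],[-0.00043,0.0014,0,0,0,2]]]'
) | grep -E 'time|tool_pos|contact' | paste - - -
python3 -c "
from h import *
s=state();print(np.degrees(2*np.arctan2(s['tool_rot'][2],s['tool_rot'][1])),s['tool_pos'],s['gripper_width'],s['grasp_force'])"
```

```text
time: 8.12	tool_pos: [0.5901, -0.0743, 0.0544]	contact_force: [-0.2, -0.4, -0.1]
time: 8.28	tool_pos: [0.5894, -0.0742, 0.0538]	contact_force: [0.3, -0.4, 0.9]
time: 8.7	tool_pos: [0.5901, -0.0682, 0.0549]	contact_force: [-0.6, -2.9, 0.1]
time: 9.12	tool_pos: [0.5897, -0.0608, 0.0549]	contact_force: [-0.5, -3.6, -0.4]
time: 9.28	tool_pos: [0.5892, -0.058, 0.0549]	contact_force: [2.0, -3.2, -1.8]
time: 9.53	tool_pos: [0.588, -0.0538, 0.0549]	contact_force: [1.7, -3.4, -1.7]
22.50022467753653 [ 0.58801429 -0.05384067  0.05494403] 0.3015734083896475 1.8052803352475166
```

```bash
H="python3 -m handwheel"; (
$H '[[[-0.00066,0.0013,0,0,0,2],[-0.00066,0.0013,0,0,0,2]]]'
$H '[[[-0.00066,0.0013,0,0,0,2],[-0.00066,0.0013,0,0,0,2],[-0.00066,0.0013,0,0,0,2]]]'
$H '[[[-0.00088,0.00117,0,0,0,2],[-0.00088,0.00117,0,0,0,2]]]'
$H '[[[-0.00088,0.00117,0,0,0,2],[-0.00088,0.00117,0,0,0,2],[-0.00088,0.00117,0,0,0,2]]]'
$H '[[[-0.00107,0.001,0,0,0,2],[-0.00107,0.001,0,0,0,2]]]'
$H '[[[-0.00107,0.001,0,0,0,2],[-0.00107,0.001,0,0,0,2],[-0.00107,0.001,0,0,0,2]]]'
$H '[[[-0.00123,0.0008,0,0,0,2],[-0.00123,0.0008,0,0,0,2]]]'
$H '[[[-0.00123,0.0008,0,0,0,2],[-0.00123,0.0008,0,0,0,2],[-0.00123,0.0008,0,0,0,2]]]'
$H '[[[-0.00135,0.00057,0,0,0,2],[-0.00135,0.00057,0,0,0,2]]]'
$H '[[[-0.00135,0.00057,0,0,0,2],[-0.00135,0.00057,0,0,0,2],[-0.00135,0.00057,0,0,0,2]]]'
) | grep -E 'time|tool_pos|contact' | paste - - -
python3 -c "
from h import *
s=state();print(np.degrees(2*np.arctan2(s['tool_rot'][2],s['tool_rot'][1])),s['tool_pos'],s['gripper_width'],s['grasp_force'])"
```

```text
time: 9.7	tool_pos: [0.587, -0.0511, 0.055]	contact_force: [3.0, -2.8, -2.5]
time: 9.95	tool_pos: [0.5851, -0.0472, 0.055]	contact_force: [2.7, -2.6, -2.9]
time: 10.12	tool_pos: [0.5835, -0.0447, 0.0551]	contact_force: [3.8, -2.6, -3.2]
time: 10.37	tool_pos: [0.581, -0.0411, 0.0551]	contact_force: [3.8, -2.0, -2.7]
time: 10.53	tool_pos: [0.579, -0.039, 0.0553]	contact_force: [3.7, -1.3, -2.8]
time: 10.78	tool_pos: [0.5758, -0.0359, 0.0553]	contact_force: [4.6, -1.1, -1.6]
time: 10.95	tool_pos: [0.5735, -0.0342, 0.0554]	contact_force: [4.8, -0.8, -3.0]
time: 11.2	tool_pos: [0.5698, -0.0316, 0.0554]	contact_force: [4.6, 0.1, -2.2]
time: 11.37	tool_pos: [0.5672, -0.0303, 0.0555]	contact_force: [5.1, 0.3, -1.0]
time: 11.62	tool_pos: [0.5632, -0.0285, 0.0555]	contact_force: [5.6, 0.7, -1.4]
72.50351702581851 [ 0.56317398 -0.02846023  0.05547867] 0.3012168643812553 2.1044135838747025
```

```bash
H="python3 -m handwheel"; (
$H '[[[-0.00143,0.00033,0,0,0,2],[-0.00143,0.00033,0,0,0,2]]]'
$H '[[[-0.00143,0.00033,0,0,0,2],[-0.00143,0.00033,0,0,0,2],[-0.00143,0.00033,0,0,0,2]]]'
$H '[[[-0.00146,0.00008,0,0,0,2],[-0.00146,0.00008,0,0,0,2]]]'
$H '[[[-0.00146,0.00008,0,0,0,2],[-0.00146,0.00008,0,0,0,2],[-0.00146,0.00008,0,0,0,2]]]'
$H '[[[-0.00145,-0.00018,0,0,0,2],[-0.00145,-0.00018,0,0,0,2]]]'
$H '[[[-0.00145,-0.00018,0,0,0,2],[-0.00145,-0.00018,0,0,0,2],[-0.00145,-0.00018,0,0,0,2]]]'
$H '[[[-0.0014,-0.00043,0,0,0,2],[-0.0014,-0.00043,0,0,0,2]]]'
$H '[[[-0.0014,-0.00043,0,0,0,2],[-0.0014,-0.00043,0,0,0,2],[-0.0014,-0.00043,0,0,0,2]]]'
) | grep -E 'time|tool_pos|contact' | paste - - -
python3 -c "
from h import *
s=state();print(np.degrees(2*np.arctan2(s['tool_rot'][2],s['tool_rot'][1])),s['tool_pos'],s['gripper_width'],s['grasp_force'])"
```

```text
time: 11.78	tool_pos: [0.5604, -0.0277, 0.0556]	contact_force: [4.4, 0.6, -2.9]
time: 12.03	tool_pos: [0.556, -0.0265, 0.0556]	contact_force: [4.4, 1.9, -2.3]
time: 12.2	tool_pos: [0.5531, -0.0262, 0.0556]	contact_force: [4.5, 2.1, -1.2]
time: 12.45	tool_pos: [0.5487, -0.0259, 0.0556]	contact_force: [4.1, 3.3, -0.5]
time: 12.62	tool_pos: [0.5457, -0.026, 0.0556]	contact_force: [3.8, 3.8, -0.2]
time: 12.87	tool_pos: [0.5413, -0.0265, 0.0556]	contact_force: [3.8, 3.5, 0.3]
time: 13.03	tool_pos: [0.5386, -0.0272, 0.0556]	contact_force: [4.7, 4.5, -0.9]
time: 13.28	tool_pos: [0.5358, -0.0284, 0.0556]	contact_force: [10.8, 5.1, -5.8]
112.49154985750617 [ 0.5357546  -0.0283696   0.05562608] 0.304844404515899 5.8330656588077545
```

```bash
H="python3 -m handwheel"; (
$H '[[[-0.0013,-0.00066,0,0,0,2]]]'
$H '[[[-0.0013,-0.00066,0,0,0,2]]]'
$H '[[[-0.0013,-0.00066,0,0,0,2]]]'
$H '[[[-0.0013,-0.00066,0,0,0,2]]]'
$H '[[[-0.0013,-0.00066,0,0,0,2]]]'
$H '[[[-0.00117,-0.00088,0,0,0,2]]]'
$H '[[[-0.00117,-0.00088,0,0,0,2]]]'
$H '[[[-0.00117,-0.00088,0,0,0,2]]]'
$H '[[[-0.00117,-0.00088,0,0,0,2]]]'
$H '[[[-0.00117,-0.00088,0,0,0,2]]]'
$H '[[[-0.001,-0.00107,0,0,0,2]]]'
$H '[[[-0.001,-0.00107,0,0,0,2]]]'
$H '[[[-0.001,-0.00107,0,0,0,2]]]'
$H '[[[-0.001,-0.00107,0,0,0,2]]]'
$H '[[[-0.001,-0.00107,0,0,0,2]]]'
) | grep -E 'time|tool_pos|contact' | paste - - - | tee -a sweep.txt
python3 - <<'E'
import re,numpy as np
for l in open("sweep.txt"):
    f=[float(x) for x in re.findall(r"-?\d+\.?\d*",l)]
    p=np.array(f[1:3])-[.548,-.0685]; a=np.arctan2(p[1],p[0]); F=np.array(f[4:6])
    print(f[0],round(np.degrees(a),1),round(np.hypot(*p)*1e3,1),"tang",round(np.sin(a)*F[0]-np.cos(a)*F[1],1),"rad",round(F@[np.cos(a),np.sin(a)],1))
E
```

```text
time: 13.37	tool_pos: [0.5348, -0.0288, 0.0557]	contact_force: [13.1, 6.7, -6.2]
time: 13.45	tool_pos: [0.5339, -0.0293, 0.0557]	contact_force: [13.5, 6.5, -6.5]
time: 13.53	tool_pos: [0.5329, -0.0298, 0.0557]	contact_force: [13.9, 7.8, -8.6]
time: 13.62	tool_pos: [0.5318, -0.0303, 0.0557]	contact_force: [15.1, 8.5, -7.7]
time: 13.7	tool_pos: [0.5307, -0.0309, 0.0557]	contact_force: [16.4, 8.4, -8.8]
time: 13.78	tool_pos: [0.5296, -0.0315, 0.0557]	contact_force: [15.3, 9.7, -8.7]
time: 13.87	tool_pos: [0.5284, -0.0322, 0.0557]	contact_force: [15.6, 9.5, -8.4]
time: 13.95	tool_pos: [0.5272, -0.0329, 0.0557]	contact_force: [14.1, 10.6, -7.3]
time: 14.03	tool_pos: [0.5258, -0.0337, 0.0556]	contact_force: [14.6, 9.7, -6.9]
time: 14.12	tool_pos: [0.5244, -0.0346, 0.0556]	contact_force: [13.3, 9.4, -7.6]
time: 14.2	tool_pos: [0.5228, -0.0356, 0.0556]	contact_force: [10.0, 10.2, -4.5]
time: 14.28	tool_pos: [0.5213, -0.0367, 0.0556]	contact_force: [7.5, 9.9, -2.4]
time: 14.37	tool_pos: [0.5197, -0.0379, 0.0556]	contact_force: [5.4, 8.5, -1.2]
time: 14.45	tool_pos: [0.518, -0.0393, 0.0556]	contact_force: [2.9, 7.8, 1.1]
time: 14.53	tool_pos: [0.5164, -0.0408, 0.0556]	contact_force: [-0.5, 5.2, 0.7]
13.37 108.4 41.8 tang 14.5 rad 2.2
13.45 109.8 41.7 tang 14.9 rad 1.5
13.53 111.3 41.5 tang 15.8 rad 2.2
13.62 113.0 41.5 tang 17.2 rad 1.9
13.7 114.7 41.4 tang 18.4 rad 0.8
13.78 116.4 41.3 tang 18.0 rad 1.9
13.87 118.4 41.3 tang 18.2 rad 0.9
13.95 120.3 41.2 tang 17.5 rad 2.0
14.03 122.5 41.3 tang 17.5 rad 0.3
14.12 124.8 41.3 tang 16.3 rad 0.1
14.2 127.5 41.4 tang 14.1 rad 2.0
14.28 130.0 41.5 tang 12.1 rad 2.8
14.37 132.8 41.7 tang 9.7 rad 2.6
14.45 135.8 41.9 tang 7.6 rad 3.4
14.53 138.8 42.0 tang 3.6 rad 3.8
```

Drag peaks around tool angle 116°, with half-drag points near 106.6° and 131°, so the middle is about 119°. I'll back the wheel off past the bump, then come up again counter-clockwise so the contact side is the same.

```bash
H="python3 -m handwheel"; cat > an.py <<'E'
import re,sys,numpy as np
for l in sys.stdin:
    f=[float(x) for x in re.findall(r"-?\d+\.?\d*",l)]
    p=np.array(f[1:3])-[.548,-.0685]; a=np.arctan2(p[1],p[0]); F=np.array(f[4:6])
    print(f[0],round(np.degrees(a),1),round(np.hypot(*p)*1e3,1),"tang",round(np.sin(a)*F[0]-np.cos(a)*F[1],1),"rad",round(F@[np.cos(a),np.sin(a)],1))
E
(
$H '[[[0.001,0.00107,0,0,0,-2],[0.001,0.00107,0,0,0,-2],[0.001,0.00107,0,0,0,-2],[0.001,0.00107,0,0,0,-2],[0.001,0.00107,0,0,0,-2]]]'
$H '[[[0.00117,0.00088,0,0,0,-2],[0.00117,0.00088,0,0,0,-2]]]'
$H '[[[0.00117,0.00088,0,0,0,-2]]]'
$H '[[[0.00117,0.00088,0,0,0,-2]]]'
$H '[[[0.00117,0.00088,0,0,0,-2]]]'
$H '[[[0.0013,0.00066,0,0,0,-2]]]'
$H '[[[0.0013,0.00066,0,0,0,-2]]]'
$H '[[[0.0013,0.00066,0,0,0,-2]]]'
$H '[[[0.0013,0.00066,0,0,0,-2]]]'
$H '[[[0.0013,0.00066,0,0,0,-2]]]'
$H '[[[0.0014,0.00043,0,0,0,-2]]]'
$H '[[[0.0014,0.00043,0,0,0,-2]]]'
$H '[[[0.0014,0.00043,0,0,0,-2]]]'
$H '[[[0.0014,0.00043,0,0,0,-2]]]'
$H '[[[0.0014,0.00043,0,0,0,-2]]]'
$H '[[[0.00145,0.00018,0,0,0,-2]]]'
$H '[[[0.00145,0.00018,0,0,0,-2]]]'
$H '[[[0.00145,0.00018,0,0,0,-2]]]'
$H '[[[0.00145,0.00018,0,0,0,-2]]]'
$H '[[[0.00145,0.00018,0,0,0,-2]]]'
$H '[[[0,0,0,0,0,0]]]'
) | grep -E 'time|tool_pos|contact' | paste - - - | python3 an.py
```

```text
14.95 132.6 41.2 tang -5.2 rad -1.5
15.12 129.1 41.1 tang -6.9 rad -1.0
15.2 127.9 41.0 tang -8.9 rad -1.3
15.28 126.6 41.0 tang -9.7 rad -2.2
15.37 125.2 40.8 tang -12.4 rad -2.5
15.45 123.9 40.7 tang -13.3 rad -1.3
15.53 122.4 40.6 tang -14.0 rad -2.3
15.62 121.0 40.6 tang -15.3 rad -3.1
15.7 119.4 40.5 tang -17.4 rad -1.1
15.78 117.6 40.5 tang -16.1 rad -2.2
15.87 115.9 40.6 tang -17.6 rad -2.7
15.95 114.0 40.5 tang -19.1 rad -0.9
16.03 112.0 40.6 tang -17.9 rad -1.6
16.12 109.7 40.7 tang -16.7 rad -2.1
16.2 107.2 40.8 tang -15.2 rad -2.0
16.28 104.6 40.9 tang -12.6 rad -1.3
16.37 101.8 41.2 tang -10.9 rad -1.3
16.45 98.8 41.4 tang -7.9 rad 1.3
16.53 95.5 41.6 tang -4.2 rad 0.0
16.62 92.5 41.8 tang -2.1 rad 0.8
16.7 91.1 41.9 tang -0.0 rad -0.1
```

```bash
H="python3 -m handwheel"; (
$H '[[[-0.00145,-0.00018,0,0,0,2],[-0.00145,-0.00018,0,0,0,2],[-0.00145,-0.00018,0,0,0,2],[-0.00145,-0.00018,0,0,0,2],[-0.00145,-0.00018,0,0,0,2]]]'
$H '[[[-0.0014,-0.00043,0,0,0,2]]]'
$H '[[[-0.0014,-0.00043,0,0,0,2]]]'
$H '[[[-0.0014,-0.00043,0,0,0,2]]]'
$H '[[[-0.0014,-0.00043,0,0,0,2]]]'
$H '[[[-0.0014,-0.00043,0,0,0,2]]]'
$H '[[[-0.0013,-0.00066,0,0,0,2]]]'
$H '[[[-0.0013,-0.00066,0,0,0,2]]]'
$H '[[[-0.0013,-0.00066,0,0,0,2]]]'
$H '[[[-0.0013,-0.00066,0,0,0,2]]]'
$H '[[[-0.0013,-0.00066,0,0,0,2]]]'
$H '[[[-0.0006,-0.00044,0,0,0,1]]]'
$H '[[[-0.0006,-0.00044,0,0,0,1]]]'
$H '[[[-0.0006,-0.00044,0,0,0,1]]]'
$H '[[[0,0,0,0,0,0]]]'
$H '[[[0,0,0,0,0,0],[0,0,0,0,0,0]]]'
) | grep -E 'time|tool_pos|contact' | paste - - - | python3 an.py
```

```text
17.12 99.6 41.5 tang 3.8 rad -0.9
17.2 101.7 41.5 tang 3.2 rad -0.9
17.28 103.5 41.5 tang 6.7 rad 0.3
17.37 104.7 41.3 tang 8.1 rad -1.5
17.45 106.1 41.1 tang 10.2 rad -0.7
17.53 107.5 41.0 tang 12.2 rad -3.0
17.62 109.0 40.8 tang 13.6 rad -2.7
17.7 110.4 40.8 tang 14.9 rad -1.0
17.78 112.0 40.6 tang 15.9 rad -1.3
17.87 113.5 40.6 tang 16.9 rad -2.3
17.95 115.4 40.5 tang 16.0 rad -3.5
18.03 116.7 40.5 tang 16.1 rad -2.4
18.12 117.4 40.4 tang 17.3 rad -3.1
18.2 118.2 40.4 tang 16.7 rad -2.4
18.28 118.8 40.6 tang 13.6 rad -2.5
18.45 119.3 40.6 tang 13.5 rad -2.3
```

```bash
H="python3 -m handwheel"; (
$H '[[[0.0012,0.0007,0,0,0,0],[0.0012,0.0007,0,0,0,0],[0.0012,0.0007,0,0,0,0],[0.0012,0.0007,0,0,0,0],[0.0012,0.0007,0,0,0,0],[0,0,0,0,0,0]]]' 0.45
$H '[[[0,0,0.01,0,0,0],[0,0,0.015,0,0,0],[0,0,0.02,0,0,0],[0,0,0.025,0,0,0],[0,0,0.025,0,0,0],[0,0,0.02,0,0,0],[0,0,0,0,0,0],[0,0,0,0,0,0]]]'
) | grep -E 'time|tool_pos|contact' | paste - - -
python3 - <<'E'
from h import *
s=state();ci=camera_info("wrist");im,d=grab_frame("wrist"); cv2.imwrite("pics/w5.png",im); print(s["tool_pos"],np.degrees(2*np.arctan2(s['tool_rot'][2],s['tool_rot'][1])))
for n,z in(("knob_mid",.096),("marker_top",.112),("wheel",.04)):
    for q in pinpoint("wrist",n)[:2]: print(n,round(q["conf"],2),np.round(q["position"]),np.round(world("wrist",q["position"],z,ci=ci),4))
E
```

```text
time: 18.95	tool_pos: [0.5305, -0.0307, 0.0547]	contact_force: [-0.6, 0.2, -0.4]
time: 19.62	tool_pos: [0.5313, -0.0309, 0.1718]	contact_force: [0.0, 0.4, -0.7]
[ 0.53133946 -0.03094198  0.17178077] 125.40619519862933
knob_mid 0.91 [324. 195.] [ 0.5298 -0.029   0.096 ]
marker_top 0.6 [432. 313.] [ 0.6521 -0.0547  0.112 ]
wheel 0.75 [315. 219.] [ 0.5458 -0.0656  0.04  ]
```

View pics/w5.png

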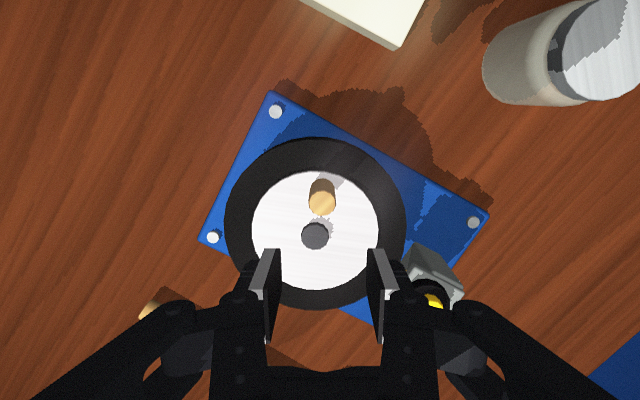

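The wheel is standing free with the knob at about 115° (pixel 322,203) and the button partly behind the right finger at (432,300). Next: shut the fingers, move above the button, and measure where the shut tips are.

```bash
H="python3 -m handwheel"; (
$H '[[[0.015,-0.0032,0,0,0,0],[0.015,-0.0032,0,0,0,0],[0.015,-0.0032,0,0,0,0],[0.015,-0.0032,0,0,0,0],[0.015,-0.0032,0,0,0,0],[0.015,-0.0032,0,0,0,0],[0.015,-0.0032,0,0,0,0],[0.0148,-0.0032,0,0,0,0],[0,0,0,0,0,0],[0,0,0,0,0,0],[0,0,0,0,0,0]]]' 0
) | grep -E 'time|tool_pos|contact|width' | paste - - - -
python3 - <<'E'
from h import *
s=state();ci=camera_info("wrist");im,d=grab_frame("wrist"); cv2.imwrite("pics/w6.png",im); p=np.array(s["tool_pos"]);print(p)
a=2*np.arctan2(s['tool_rot'][2],s['tool_rot'][1])
for v in range(205,275,4):
  for u in (312,324,334):
    P=world("wrist",(u,v),depth=d[v,u],ci=ci);q=P-p
    print((u,v),im[v,u],"x",round(1e3*(q[0]*np.cos(a)+q[1]*np.sin(a))),"t",round(1e3*(-q[0]*np.sin(a)+q[1]*np.cos(a))),"z",round(P[2]*1e3),end=" ")
  print()
E
```

```text
time: 20.73	tool_pos: [0.6491, -0.056, 0.1684]	contact_force: [-0.4, -0.5, 0.0]	gripper_width: -0.003
[ 0.64905358 -0.05601862  0.16840963]
(312, 205) [ 70 250 250] x 2 t 9 z 113 (324, 205) [ 68 247 248] x 1 t 1 z 113 (334, 205) [ 64 245 247] x 2 t -6 z 115 
(312, 209) [ 78 253 251] x -1 t 9 z 113 (324, 209) [ 60 246 246] x -2 t 1 z 112 (334, 209) [ 59 245 247] x -2 t -7 z 113 
(312, 213) [ 45 191 220] x -5 t 9 z 111 (324, 213) [ 68 247 248] x -5 t 1 z 113 (334, 213) [ 59 245 248] x -4 t -7 z 114 
(312, 217) [46 40 43] x -11 t 9 z 104 (324, 217) [ 67 248 248] x -7 t 0 z 114 (334, 217) [ 60 245 247] x -7 t -7 z 114 
(312, 221) [46 47 48] x -14 t 9 z 103 (324, 221) [ 59 251 253] x -11 t 0 z 113 (334, 221) [ 48 183 198] x -10 t -7 z 113 
(312, 225) [180  99  51] x -48 t 13 z 21 (324, 225) [44 42 46] x -17 t 1 z 103 (334, 225) [40 43 44] x -17 t -7 z 103 
(312, 229) [176 100  51] x -52 t 13 z 22 (324, 229) [116 107 103] x -27 t 1 z 86 (334, 229) [187 193 186] x -25 t -7 z 91 
(312, 233) [177  97  49] x -56 t 13 z 23 (324, 233) [175  99  47] x -57 t 1 z 21 (334, 233) [181 187 185] x -28 t
[... 468 characters left out ...]
90 94] x 11 t -4 z 208 
(312, 253) [89 88 88] x 11 t 5 z 211 (324, 253) [25 25 23] x 10 t 0 z 210 (334, 253) [90 89 89] x 11 t -4 z 212 
(312, 257) [93 91 91] x 11 t 5 z 216 (324, 257) [20 21 22] x 11 t 0 z 215 (334, 257) [94 92 92] x 11 t -4 z 216 
(312, 261) [88 89 87] x 11 t 5 z 219 (324, 261) [18 19 21] x 11 t 0 z 218 (334, 261) [91 90 90] x 12 t -4 z 220 
(312, 265) [90 90 90] x 11 t 5 z 223 (324, 265) [23 22 26] x 11 t 0 z 223 (334, 265) [89 87 89] x 11 t -4 z 222 
(312, 269) [90 88 91] x 11 t 5 z 225 (324, 269) [20 16 17] x 12 t 0 z 227 (334, 269) [89 89 91] x 11 t -3 z 226 
(312, 273) [90 87 90] x 12 t 5 z 230 (324, 273) [21 18 23] x 11 t 0 z 229 (334, 273) [89 87 88] x 11 t -3 z 229
```

View pics/w6.png

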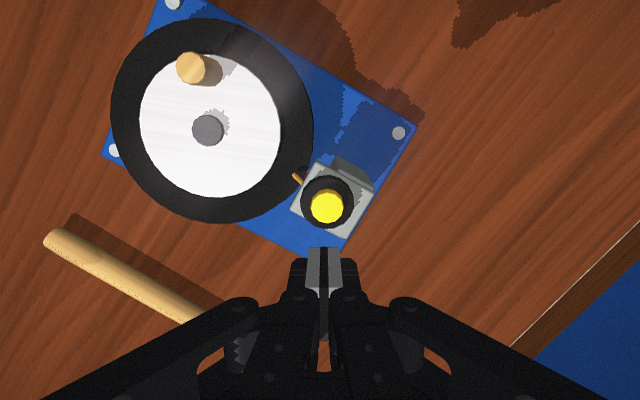

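Shut tips are 37 mm behind the reported TCP, and the button (327,207) is centred below them. Descending in stages.

```bash
H="python3 -m handwheel"; (
$H '[[[0,0,-0.015,0,0,0],[0,0,-0.015,0,0,0],[0,0,-0.015,0,0,0],[0,0,-0.008,0,0,0],[0,0,-0.005,0,0,0],[0,0,0,0,0,0]]]'
$H '[[[0,0,-0.004,0,0,0],[0,0,-0.004,0,0,0],[0,0,-0.004,0,0,0]]]'
$H '[[[0,0,-0.004,0,0,0],[0,0,-0.004,0,0,0],[0,0,0,0,0,0],[0,0,0,0,0,0]]]'
) | grep -E 'time|tool_pos|contact' | paste - - -
```

```text
time: 21.28	tool_pos: [0.6486, -0.056, 0.1089]	contact_force: [0.3, -0.9, -0.1]
time: 21.53	tool_pos: [0.6508, -0.0564, 0.1002]	contact_force: [0.3, -0.2, -0.3]
time: 21.87	tool_pos: [0.6499, -0.0562, 0.0912]	contact_force: [0.1, 0.5, 0.3]
```

```bash
H="python3 -m handwheel"; (
$H '[[[0,0,-0.002,0,0,0],[0,0,-0.002,0,0,0],[0,0,-0.002,0,0,0]]]'
$H '[[[0,0,-0.002,0,0,0],[0,0,-0.002,0,0,0]]]'
$H '[[[0,0,-0.001,0,0,0]]]'
$H '[[[0,0,-0.001,0,0,0]]]'
$H '[[[0,0,-0.001,0,0,0]]]'
$H '[[[0,0,-0.001,0,0,0]]]'
$H '[[[0,0,-0.001,0,0,0]]]'
$H '[[[0,0,0,0,0,0],[0,0,0,0,0,0]]]'
) | grep -E 'time|tool_pos|contact' | paste - - -
```

```text
time: 22.12	tool_pos: [0.6503, -0.0563, 0.0857]	contact_force: [0.2, 0.2, 0.5]
time: 22.28	tool_pos: [0.6501, -0.0563, 0.0814]	contact_force: [-0.1, 0.5, 0.3]
time: 22.37	tool_pos: [0.6499, -0.0562, 0.0802]	contact_force: [-0.6, -0.2, 1.0]
time: 22.45	tool_pos: [0.6499, -0.0562, 0.0796]	contact_force: [-2.5, 0.5, 1.5]
time: 22.53	tool_pos: [0.65, -0.0562, 0.0789]	contact_force: [-1.6, 0.5, 3.3]
time: 22.62	tool_pos: [0.65, -0.0563, 0.0779]	contact_force: [-1.8, 0.1, 3.2]
time: 22.7	tool_pos: [0.65, -0.0562, 0.077]	contact_force: [-2.7, 1.5, 4.3]
time: 22.87	tool_pos: [0.65, -0.0563, 0.0769]	contact_force: [-3.7, 0.6, 3.4]
```

```bash
H="python3 -m handwheel"; (
$H '[[[0,0,-0.001,0,0,0]]]'
$H '[[[0,0,-0.001,0,0,0]]]'
$H '[[[0,0,-0.001,0,0,0]]]'
$H '[[[0,0,-0.0005,0,0,0],[0,0,0,0,0,0],[0,0,0,0,0,0]]]'
) | grep -E 'time|tool_pos|contact' | paste - - -
```

```text
time: 22.95	tool_pos: [0.6503, -0.0563, 0.0761]	contact_force: [-3.2, 0.3, 5.3]
time: 23.03	tool_pos: [0.6503, -0.0563, 0.075]	contact_force: [-2.3, 0.6, 6.1]
time: 23.12	tool_pos: [0.6504, -0.0563, 0.0743]	contact_force: [-6.1, 1.2, 12.3]
time: 23.37	tool_pos: [0.6503, -0.0563, 0.0743]	contact_force: [-5.1, -0.4, 8.3]
```

The button has bottomed out: z stalled at 0.0743 after about 5.7 mm of travel, and the force jumped. One small extra push and hold, then release and retreat.

```bash
H="python3 -m handwheel"; (
$H '[[[0,0,-0.0005,0,0,0],[0,0,0,0,0,0],[0,0,0,0,0,0]]]'
$H '[[[0,0,0.002,0,0,0],[0,0,0.002,0,0,0],[0,0,0.003,0,0,0],[0,0,0.003,0,0,0],[0,0,0.005,0,0,0],[0,0,0.01,0,0,0],[0,0,0.02,0,0,0],[0,0,0.025,0,0,0],[0,0,0.025,0,0,0],[0,0,0.02,0,0,0],[0,0,0,0,0,0],[0,0,0,0,0,0],[0,0,0,0,0,0]]]'
) | grep -E 'time|tool_pos|contact' | paste - - -
python3 - <<'E'
from h import *
im,d=grab_frame("wrist"); cv2.imwrite("pics/w7.png",im); ci=camera_info("wrist")
for n,z in(("knob_mid",.096),("marker_top",.112)):
    for q in pinpoint("wrist",n)[:1]: u,v=map(int,q["position"]);print(n,q["conf"],(u,v),np.round(world("wrist",(u,v),z,ci=ci),4),"z by depth",round(float(world("wrist",(u,v),depth=d[v,u],ci=ci)[2]),4))
E
```

```text
time: 23.62	tool_pos: [0.6504, -0.0563, 0.0743]	contact_force: [-6.3, 0.5, 11.1]
time: 24.7	tool_pos: [0.6497, -0.0562, 0.1867]	contact_force: [0.1, 0.7, -0.4]
knob_mid 0.92 (209, 70) [ 0.5275 -0.0289  0.096 ] z by depth 0.1166
marker_top 0.66 (328, 195) [ 0.6491 -0.0517  0.112 ] z by depth 0.1127
```

View pics/w7.png

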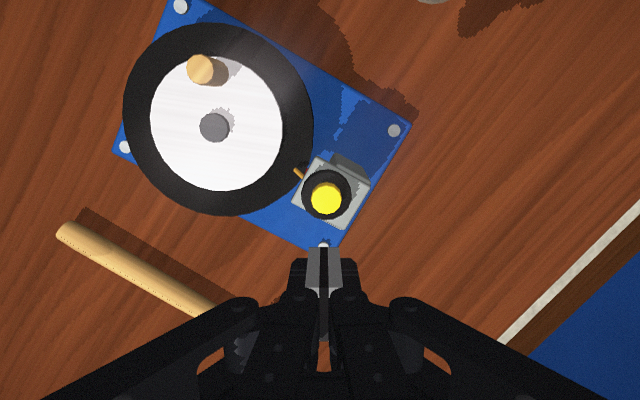

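The button at (326,199) is back up (z 0.113), the knob at (200,69) hasn't moved, and the arm is clear. Handing in.

```bash
python3 -c "
from plant import job_done
print(job_done())"
```

```text
the job is handed in; nothing more can be done
None
```

I handed the job in at about 25 s of the 67 s allowed: the wheel is stopped within about 1–2° of my estimate of the high spot's middle, the marker was pressed fully down there once and sprang back up, the arm is clear, and no verdict came back.

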